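Load the last bottle and start the shaker

ROBOT

A 6-joint arm with a two-finger parallel gripper is mounted at the origin on the work surface. World frame = base frame: x ahead of the robot, y to its left, z up, the work surface at z = 0. Lengths are in m, angles in rad, forces in N, time in s.
With the tool pointing down it reaches from about 0.35 to 0.975 m from the base axis. Payload 4.9 kg.
Tool frame: the origin (TCP) lies on the front face of the gripper's body, between the roots of the fingers; the fingertips stand ctrl.finger_overhang ahead of it and the grasp point (between the pads) lies 54 mm ahead of it (ctrl.finger_overhang is the distance from the TCP to the fingertips, in m); z points along the fingers, y is the line along which they close (so a half turn about z gives the same grasp; the last joint's range is limited). The gripper opens to 85 mm and grips with 20 to 120 N. Pads are 22 mm wide; open, the fingers measure 114 mm over their backs; the gripper's body (76 mm by 85 mm) begins 54 mm behind the grasp point. The pads swing forward as they close: fully open they stand 13 mm farther back than shut.
Start: joints at [-1.394, 0.053, 1.613, -0, 1.476, -0.119], TCP at [0.182, -0.598, 0.304] pointing down, gripper open.
Joint ranges: [-3.01, 3.01], [-1.01, 2.22], [0.06, 2.58], [-1.02, 4.17], [0.09, 2.62], [-3.14, 3.14]. Speed limits (rad/s): [2.57, 2.57, 3.14, 3.14, 3.14, 3.14].

INTERFACE

Orientations are given as a rotation vector (axis times angle).
In Python, from station import ctrl, vision gives the robot as it stands. The module is installed in compiled form; this text tells all that it offers.
- The arm moves only by the tool drive_tool, never from a script. Its argument "rows" is a list of rows, each a list of 2 entries, a list of its own where there are three numbers: the shift along the tool's x, y, z in m, then the turn about the tool's z in rad. A call has 1 to 10 rows; each row shifts and turns the commanded pose from where the row before left it, along the tool's axes as they then stand; what a row does not reach is not made up. A row lasts 1/10 s, in which the tool goes at most 50 mm and 8.59 degrees, less where a joint would pass 70% of its speed; a pose out of reach is approached as far as the arm can. A call with a gripper value outside its range is refused whole. "jaw" is the closure, from 0 (fully open) to 1 (shut), set as the call begins (left out, the last holds). The fingers move at their own pace and stop on an object; "grip_force" is the grip in N (left out, the last holds). Time passes only in rows, so rows that do not move let the fingers close. It gives the time, the measured TCP pose, the force, the opening and the grip force at its end, in the units of the state.
- ctrl.get_obs(): the state, without advancing time (a new reading comes with each control period).
- vision.get_image(name): name is "scene" or "top" or "wrist"; returns a dict with "image" (480x640x3 uint8, blue, green, red), "vertical_fov" (degrees; the focal length in pixels is half the picture's height over the tangent of half this angle, whatever the lens; pixels are square), "cx", "cy" (the principal point, pixels), "R" (3x3) and "t" (3): a world point X has camera coordinates R X + t. Camera axes: x right, y down, z forward; pixel columns grow to the right and rows downward; lengths in m; the calibration is good to about 2 mm. A picture is of the moment at which its call begins. There is no depth.
- ctrl.finish_job(): hands the job in; it is judged then, once.
The state is a dict: "t": time; "q": joint angles; "dq": joint speeds; "effort": joint torques, N m; "tool_pos": TCP position; "tool_rot": TCP orientation; "contact_force": force on the tool from outside, world axes, zero at the start; "wrist_torque": the same for the moment, N m; "opening": finger opening in m; "grip_force": force on a finger pad.
Only numpy, scipy, OpenCV 4.12 (cv2) and the standard library are available. Lean on these libraries where they do the work, as an engineer would, in place of code of your own. Each camera call takes 0.05 s, during which the arm holds its last target. There are 200 camera calls.

TASK

Set the amber bottle that is waiting on the bench upright in the one empty corner cell of the shaker's crate, lowering it to the floor of the cell rather than dropping it, so that the four bottles balance. Then start the shaker from its sloping keypad, pressing one key at a time and letting it spring back: first the round key to wake it, then the square key to recall the stored run, then the long bar key to start. Do not press the triangular keys, do not press the bar key before the bottle is loaded, and leave the other bottles, the jar and the vial where they stand.

Things in the scene. Friction and masses are not known exactly. Their poses are not given: they have to be found in the camera images.
- shaker: White bench shaker, fixed; housing 230 mm deep, 300 wide, 101 high. Along its side towards the robot (its -x side, up to 155 mm from the origin) runs a keypad panel sloping 30 degrees from horizontal. On top an aluminium platform, 118 mm above the bench, carries a white divided crate. Origin on the bench under the shaker; y along its width, to the robot's left; z up.
- crate (a point): Centre of the underside of the crate, axes as the shaker's. 148 mm (x) by 220 mm (y) outside, 70 high; 2 cells along x by 3 along y, 68 x 68 mm inside, pitch 72, walls 4. Middle cells empty, bottles (tops 116 mm above this point) in three corners. It overhangs the keypad's upper edge, 15 mm horizontally from the keys' middles, so a vertical gripper meets it: press square to the slope.
- free_cell (a point): Centre of the floor (top of a thin rubber pad, 124 mm above the bench) of the one corner cell of the crate that has no bottle; axes parallel to the shaker's. Which corner it is differs from start to start.
- bottle: Amber glass bottle with black screw cap waiting on the bench to the robot's left, same kind as those in the crate: body 50 mm diameter up to 70 mm, shoulder narrowing to a 27 mm neck at 84 mm, cap 33 mm diameter from 90 mm to the top at 110 mm; 0.1 to 0.21 kg; a grip of 40 N on the cap holds. Origin at the centre of its underside, z up its axis. A squat jar and a small vial stand near it.
- stock1: One of three bottles of the same kind and size already in the corner cells of the crate; leave it. Origin at the centre of its underside.
- stock2: Another bottle already in the crate, as stock1.
- stock3: The third bottle already in the crate, as stock1.
- jar: Squat white plastic jar, 69 mm diameter, 58 mm high, on the bench near the bottle. A bystander. Origin at the centre of its underside.
- vial: Small clear glass vial with a black cap, 28 mm diameter, 58 mm high, on the bench near the bottle. A bystander. Origin at the centre of its underside.
- key_round (a joint): Travel of the round key, 24 mm across, next to the display, leftmost of the row of five: 0 out, 0.005 m fully in; it counts as pressed beyond 0.003 m. Spring: about 1.5 N to start, 3.3 N at 0.003 m, 4.5 N fully in; springs back by itself. White like the other keys.
- key_round_top (a point): Centre of the top face of the round key; it stands 9 mm proud of the panel (4 mm when fully in). Axes: z square out of the sloping panel (30 degrees from vertical, leaning towards the robot's side), x up the slope, y along the panel to the robot's left.
- key_square (a joint): Travel of the square key, 22 mm wide, 43 mm to the robot's right of the round one: 0 out, 0.005 m fully in; it counts as pressed beyond 0.003 m. Spring: about 1.5 N to start, 3.3 N at 0.003 m, 4.5 N fully in; springs back by itself. White like the other keys.
- key_square_top (a point): Centre of the top face of the square key; it stands 9 mm proud of the panel (4 mm when fully in). Axes: z square out of the sloping panel (30 degrees from vertical, leaning towards the robot's side), x up the slope, y along the panel to the robot's left.
- key_bar (a joint): Travel of the long bar key, 46 mm wide (y) by 20 mm, 60 mm to the robot's right of the square one: 0 out, 0.005 m fully in; it counts as pressed beyond 0.003 m. Spring: about 1.5 N to start, 3.3 N at 0.003 m, 4.5 N fully in; springs back by itself. White like the other keys.
- key_bar_top (a point): Centre of the top face of the long bar key; it stands 9 mm proud of the panel (4 mm when fully in). Axes: z square out of the sloping panel (30 degrees from vertical, leaning towards the robot's side), x up the slope, y along the panel to the robot's left.
- key_up (a joint): Travel of the triangular key pointing up the slope, 23 mm wide, 44 mm to the right of the bar key's middle (not used in this job): 0 out, 0.005 m fully in; it counts as pressed beyond 0.003 m. Spring: about 1.5 N to start, 3.3 N at 0.003 m, 4.5 N fully in; springs back by itself. White like the other keys.
- key_up_top (a point): Centre of the top face of the triangular key pointing up the slope; it stands 9 mm proud of the panel (4 mm when fully in). Axes: z square out of the sloping panel (30 degrees from vertical, leaning towards the robot's side), x up the slope, y along the panel to the robot's left.
- key_down (a joint): Travel of the triangular key pointing down the slope, 23 mm wide, 26 mm to the right of the other triangular one (not used in this job): 0 out, 0.005 m fully in; it counts as pressed beyond 0.003 m. Spring: about 1.5 N to start, 3.3 N at 0.003 m, 4.5 N fully in; springs back by itself. White like the other keys.
- key_down_top (a point): Centre of the top face of the triangular key pointing down the slope; it stands 9 mm proud of the panel (4 mm when fully in). Axes: z square out of the sloping panel (30 degrees from vertical, leaning towards the robot's side), x up the slope, y along the panel to the robot's left.

How it is judged:
By the outcome, as a careful person would: the job done as asked, in the order asked, and still so for the second after the job is handed in, with the robot touching nothing.
It also fails if it takes over 48 s, if anything falls off the work surface, if the arm or the gripper's body presses on something with over 40 N, if the wrist force passes 120 N, or if a joint passes its speed limit or range.

## Working session

There is one attempt and no reset: what is moved stays moved. The work goes in short steps, Python scripts to look and compute and a tool call to move; the robot and the scene stay as the last step left them, time stands still between calls to the robot, and variables do not carry over. Pictures are saved under pics/ and viewed, at most 10 in all, crops included, and the job is handed in when it is done.

Besides the shell and the picture viewer there is one more tool, called after "Call:" in YAML: its name, and indented under it one key for each argument. drive_tool: Moves the arm, as the interface text tells. Its arguments: {"type":"object","properties":{"rows":{"type":"array","items":{"type":"array"}},"jaw":{"type":"number"},"grip_force":{"type":"number"}},"required":["rows"]}

```bash
mkdir -p pics
cat > h.py <<'E'
import numpy as np, cv2
from station import ctrl, vision
from scipy.spatial.transform import Rotation as Ro
def cam(n):
    d=vision.get_image(n); d['f']=240/np.tan(np.radians(d['vertical_fov'])/2); d['R']=np.array(d['R']);d['t']=np.array(d['t']);return d
def ray(d,u,v):
    r=d['R'].T@np.array([(u-d['cx'])/d['f'],(v-d['cy'])/d['f'],1]); return -d['R'].T@d['t'],r
def onz(d,u,v,z):
    c,r=ray(d,u,v); return c+r*(z-c[2])/r[2]
def proj(d,X):
    p=d['R']@np.array(X)+d['t']; return p[:2]/p[2]*d['f']+[d['cx'],d['cy']]
def tri(obs):
    A=np.zeros((3,3));b=np.zeros(3)
    for d,u,v in obs:
        c,r=ray(d,u,v);r/=np.linalg.norm(r);P=np.eye(3)-np.outer(r,r);A+=P;b+=P@c
    return np.linalg.solve(A,b)
E
python3 - <<'E'
from h import *
import pickle
o=ctrl.get_obs();print(o,ctrl.finger_overhang)
D={}
for n in("scene","top"):
    d=cam(n);D[n]=d;cv2.imwrite(f'pics/{n}0.png',d['image']);print(n,d['f'],d['cx'],d['cy'],-d['R'].T@d['t'])
pickle.dump(D,open('d0.pkl','wb'))
E
```

```text
{'t': 0.0, 'q': array([-1.39403314e+00,  5.33762284e-02,  1.61428354e+00, -3.90466927e-06,
        1.47603982e+00, -1.18994816e-01]), 'dq': array([-5.85396081e-04, -2.02404030e-03, -3.09439097e-05, -5.66425690e-04,
        2.39275444e-03,  5.60800487e-04]), 'effort': array([ 1.62677155e-03, -3.93686128e+01, -3.70171523e+01, -1.06382444e-05,
        7.21002274e-03, -3.45611390e-06]), 'tool_pos': array([ 0.18208372, -0.59738873,  0.30265712]), 'tool_rot': array([-3.10522167e+00, -4.62574491e-01,  1.01615604e-04]), 'contact_force': array([-0.08527982, -0.03785973, -0.37151871]), 'wrist_torque': array([-0.01589314, -0.0480074 , -0.01585434]), 'grip_force': 0.0, 'opening': 0.08518224094754112} 0.0726
scene 434.6305406580837 317.253566765885 238.95794764365849 [1.13029258 0.26192906 0.59784266]
top 499.65902669961434 312.77290667047515 238.28026797472472 [0.49697183 0.09910219 0.8756573 ]
```

View pics/scene0.png

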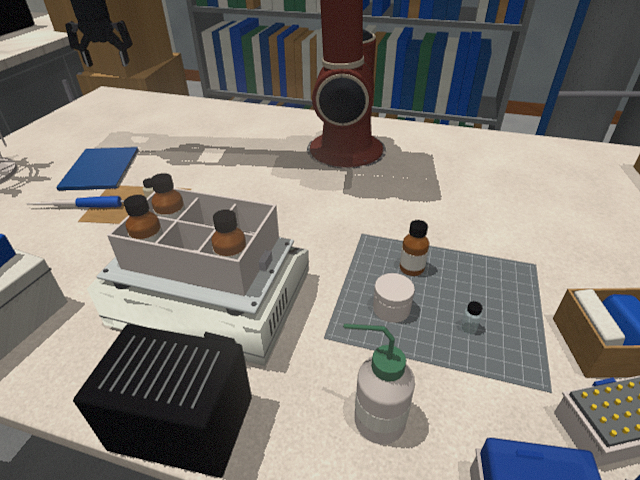

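View pics/top0.png

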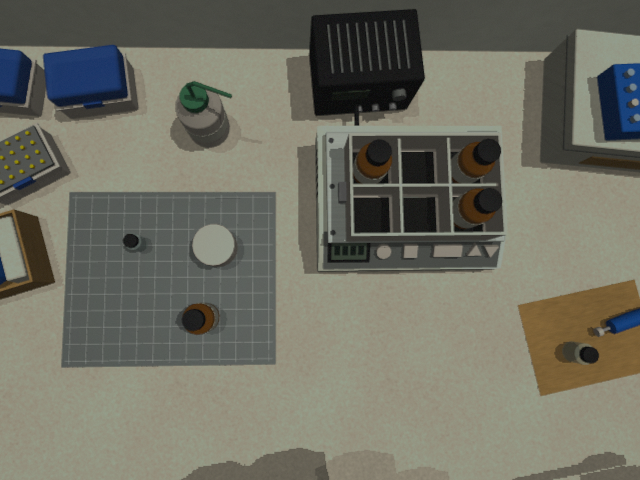

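The free cell is the near-left one, at about (372,215) in the top picture. The bottle cap is at (194,320) top and (419,227) scene. Next I'll refine these with enlarged crops.

Run:
```python
import pickle,cv2,numpy as np
D=pickle.load(open('d0.pkl','rb'))
t=D['top']['image'];s=D['scene']['image']
a=cv2.resize(t[120:280,310:510],None,fx=4,fy=3.75,interpolation=cv2.INTER_CUBIC)
a=cv2.resize(t[120:270,310:510],None,fx=4,fy=4,interpolation=cv2.INTER_CUBIC)
cv2.imwrite('pics/a.png',a)
b=cv2.resize(t[285:355,165:235],(400,400),interpolation=cv2.INTER_CUBIC)
c=cv2.resize(s[210:280,380:450],(400,400),interpolation=cv2.INTER_CUBIC)
cv2.imwrite('pics/b.png',np.hstack([b,c]))
```

```text
(no output)
```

View pics/a.png

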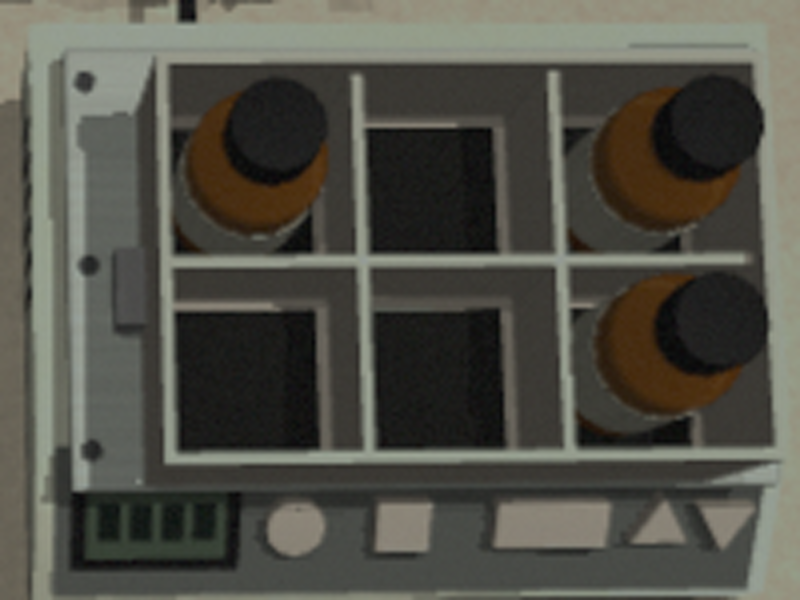

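View pics/b.png

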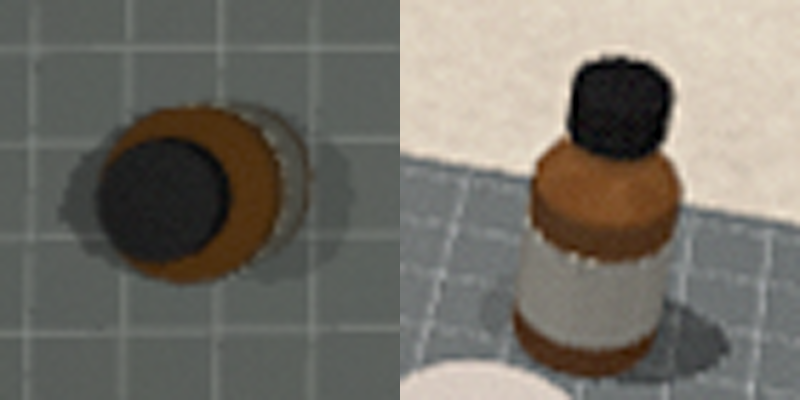

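Run:
```python
from h import *
import pickle
D=pickle.load(open('d0.pkl','rb'));T=D['top'];S=D['scene']
u,v=165+158*.175,285+200*.175
print('bottle',onz(T,u,v,.11),tri([(T,165+163*.175,v),(S,380+221*.175,210+108*.175)]))
P=[onz(T,310+a/4,120+b/4,.188) for a,b in((157,58),(763,55),(777,455),(165,463))]
print(np.round(P,4));c=np.mean(P,0)
yd=(P[0]-P[1]+P[3]-P[2])[:2];yaw=np.arctan2(-yd[0],yd[1]);print('centre',c,'yaw',yaw)
R=np.array([[np.cos(yaw),-np.sin(yaw)],[np.sin(yaw),np.cos(yaw)]])
fc=c[:2]+R@[-.036,.072];print('free',fc)
for a,b in((277,124),(715,125),(718,320)):
  print('stock',R.T@(onz(T,310+a/4,120+b/4,.234)[:2]-c[:2]))
for n,a,b in(('round',296,529),('sq',403,527),('bar',553,525),('up',658,523),('dn',724,526)):
  o,r=ray(T,310+a/4,120+b/4)
  # local x = -.089
  ex=R[:,0];s=(-.089-ex@(o[:2]-c[:2]))/(ex@r[:2]);X=o+s*r;print(n,X,R.T@(X[:2]-c[:2]), onz(T,310+a/4,120+b/4,.08))
b=proj(S,[*fc,.188]);print(b)
o=ctrl.get_obs();print(Ro.from_rotvec(o['tool_rot']).as_matrix().round(3))
```

```text
bottle [0.46171944 0.24945904 0.11      ] [0.46117844 0.25038541 0.09850217]
[[ 0.7242  0.018   0.188 ]
 [ 0.7264 -0.2015  0.188 ]
 [ 0.5811 -0.199   0.188 ]
 [ 0.579   0.0176  0.188 ]]
centre [ 0.65266663 -0.09122708  0.188     ] yaw 0.0098758727361429
free [ 0.61595733 -0.01958612]
stock [0.03470425 0.07467512]
stock [ 0.0334289  -0.07287725]
stock [-0.0328375  -0.06999211]
round [ 0.56319479 -0.04389165  0.10045398] [-0.089       0.04821673] [ 0.56494211 -0.04766458  0.08      ]
sq [ 0.56360773 -0.08570316  0.10248763] [-0.089       0.00640317] [ 0.56554584 -0.09107822  0.08      ]
bar [ 0.56419775 -0.14544399  0.10156802] [-0.089      -0.05334057] [ 0.56607082 -0.15225765  0.08      ]
up [ 0.56460358 -0.18653601  0.10374674] [-0.089     -0.0944346] [ 0.56668417 -0.19532327  0.08      ]
dn [ 0.5649393  -0.22052912  0.08464541] [-0.089      -0.12842936] [ 0.56533846 -0.22240624  0.08      ]
[246.56385622 212.9376373 ]
[[ 0.957  0.292 -0.   ]
 [ 0.292 -0.957  0.002]
 [ 0.    -0.002 -1.   ]]
```

Call:
drive_tool:
  rows:
    - [[0.033,-0.01,0],0.1485]
    - [[0.033,-0.015,0],0.1485]
    - [[0.033,-0.036,0],0]
    - [[0.033,-0.036,0],0]
    - [[0.033,-0.036,0],0]
    - [[0.033,-0.036,0],0]
    - [[0.033,-0.036,0],0]
    - [[0.025,-0.04,0],0]
    - [[0,-0.048,0],0]
    - [[0,-0.048,0],0]
  jaw: 0
  grip_force: 40

```text
t: 1.1
tool_pos: [0.4318, -0.2412, 0.3032]
tool_rot: [-3.141, 0.001, 0.001]
contact_force: [0.1, 0.6, 0.2]
opening: 0.0858
grip_force: 0.0
```

Call:
drive_tool:
  rows:
    - [[0.003,-0.048,0],0]
    - [[0.003,-0.048,0],0]
    - [[0.003,-0.048,0],0]
    - [[0.003,-0.048,0],0]
    - [[0.003,-0.048,0],0]
    - [[0.003,-0.048,0],0]
    - [[0.003,-0.048,0],0]
    - [[0.003,-0.048,0],0]
    - [[0.003,-0.048,0],0]
    - [[0,0,0],0]

```text
t: 2.1
tool_pos: [0.4583, 0.1933, 0.3034]
tool_rot: [-3.14, -0.009, 0.002]
contact_force: [0.0, -0.4, -0.5]
opening: 0.0852
grip_force: 0.0
```

Run:
```python
from h import *
d=cam('wrist');cv2.imwrite('pics/w1.png',d['image']);o=ctrl.get_obs();print(o['tool_pos'],o['tool_rot'],o['q'])
print(proj(d,[.461,.250,.11]),d['f'],-d['R'].T@d['t'])
import pickle;pickle.dump(d,open('w1.pkl','wb'))
```

```text
[0.45849145 0.19112172 0.30325613] [ 3.14124544e+00  6.12260705e-03 -2.21158109e-03] [ 2.45005232e-01 -2.60576058e-01  1.90424145e+00  8.44337814e-06
  1.49937591e+00  1.81190275e+00]
[233.81919784 221.76200798] 401.1545454220907 [0.52785332 0.19402332 0.37368761]
```

View pics/w1.png

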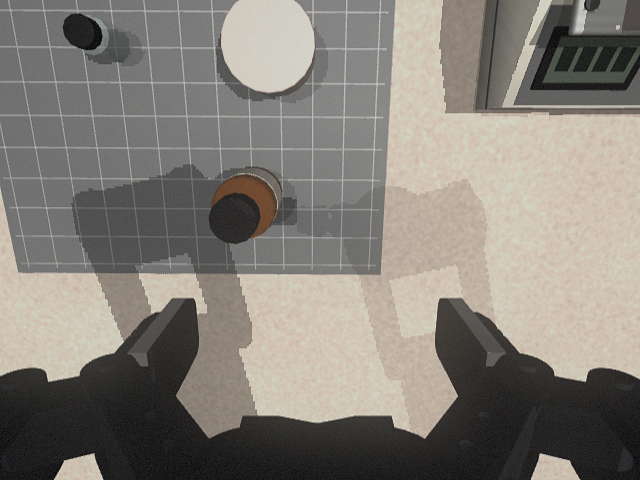

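The wrist view has the cap centre at (234,218). The top-camera estimate predicted (234,222), so they agree to within 3 mm.

Call:
drive_tool:
  rows:
    - [[0.002,-0.03,0],0]
    - [[0.002,-0.029,0],0]
    - [[0,0,0.04],0]
    - [[0,0,0.04],0]
    - [[0,0,0.036],0]
    - [[0,0,0.02],0]
    - [[0,0,0.01],0]
    - [[0,0,0],0]
    - [[0,0,0],0]

```text
t: 3.05
tool_pos: [0.4641, 0.2475, 0.1591]
tool_rot: [-3.141, 0.003, -0.003]
contact_force: [0.3, 0.7, 0.5]
opening: 0.0852
grip_force: 0.0
```

Call:
drive_tool:
  rows:
    - [[0,0,0],0]
    - [[0,0,0],0]
    - [[0,0,0],0]
    - [[0,0,0],0]
    - [[0,0,0],0]
    - [[0,0,0],0]
    - [[0,0,0],0]
    - [[0,0,0],0]
  jaw: 1
  grip_force: 50

```text
t: 3.85
tool_pos: [0.4638, 0.2481, 0.1588]
tool_rot: [-3.141, 0.002, -0.002]
contact_force: [-0.6, -0.3, 5.2]
opening: 0.0314
grip_force: 49.4
```

Call:
drive_tool:
  rows:
    - [[0,0,-0.01],0]
    - [[0,0,-0.03],0]
    - [[0,0,-0.04],0]
    - [[0,0,-0.045],0]
    - [[0,0,-0.045],0]
    - [[0,0,-0.04],0]
    - [[0,0,-0.02],0]
    - [[0,0,0],0]

```text
t: 4.65
tool_pos: [0.464, 0.2479, 0.392]
tool_rot: [-3.14, 0.002, -0.01]
contact_force: [0.9, -0.0, -0.8]
opening: 0.0315
grip_force: 49.7
```

Call:
drive_tool:
  rows:
    - [[0.01,0.015,0],0]
    - [[0.018,0.032,0],0]
    - [[0.02,0.036,0],0]
    - [[0.02,0.036,0],0]
    - [[0.02,0.036,0],0]
    - [[0.02,0.036,0],0]
    - [[0.02,0.036,0],0]
    - [[0.016,0.028,0],0]
    - [[0.008,0.012,0],0]
    - [[0,0,0],0]

```text
t: 5.65
tool_pos: [0.6149, -0.0206, 0.385]
tool_rot: [-3.141, 0.005, 0.007]
contact_force: [-1.0, 1.1, -1.6]
opening: 0.0312
grip_force: 49.8
```

Call:
drive_tool:
  rows:
    - [[0,0,0],0]
    - [[0,0,0],0]
    - [[0,0,0],0]

```text
t: 5.95
tool_pos: [0.6145, -0.0181, 0.3881]
tool_rot: [-3.141, -0.001, -0.0]
contact_force: [-0.1, 0.5, -0.5]
opening: 0.031
grip_force: 49.8
```

Run:
```python
from h import *
o=ctrl.get_obs();print(o['tool_pos'],o['tool_rot'],o['contact_force'],o['opening'])
d=cam('wrist');s=cam('scene');t=cam('top')
a=d['image'];b=s['image'][130:280,90:290]
cv2.imwrite('pics/w2.png',np.hstack([cv2.resize(a,(400,300)),cv2.resize(b,(400,300),interpolation=cv2.INTER_CUBIC)]))
```

```text
[ 0.61447784 -0.01811179  0.38806675] [-3.14139414e+00 -8.57758729e-04 -2.34468786e-04] [-0.14184843  0.47899669 -0.45904362] 0.031013386702996876
```

View pics/w2.png

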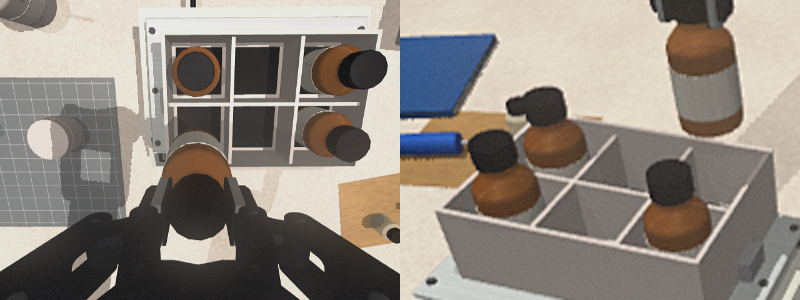

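Call:
drive_tool:
  rows:
    - [[0.002,0.0015,0],0]
    - [[0,0,0.02],0]
    - [[0,0,0.02],0]
    - [[0,0,0.015],0]
    - [[0,0,0],0]
    - [[0,0,0],0]

```text
t: 6.7
tool_pos: [0.617, -0.0209, 0.333]
tool_rot: [-3.142, 0.002, 0.0]
contact_force: [-0.7, -0.2, -0.8]
opening: 0.0316
grip_force: 49.8
```

Call:
drive_tool:
  rows:
    - [[0,0,0.015],0]
    - [[0,0,0.015],0]
    - [[0,0,0.01],0]
    - [[0,0,0.004],0]
    - [[0,0,0],0]
    - [[0,0,0],0]

```text
t: 7.3
tool_pos: [0.6171, -0.021, 0.2892]
tool_rot: [3.142, -0.002, 0.001]
contact_force: [0.1, 1.7, -0.9]
opening: 0.0319
grip_force: 49.8
```

Call:
drive_tool:
  rows:
    - [[0,0,0.002],0]
    - [[0,0,0.002],0]
    - [[0,0,0],0]
    - [[0,0,0],0]

```text
t: 7.7
tool_pos: [0.6169, -0.0209, 0.285]
tool_rot: [-3.142, 0.002, -0.0]
contact_force: [-0.2, 0.7, -1.0]
opening: 0.0314
grip_force: 49.8
```

Call:
drive_tool:
  rows:
    - [[0,0,0.001],0]
    - [[0,0,0.001],0]
    - [[0,0,0],0]

```text
t: 8.0
tool_pos: [0.617, -0.0209, 0.283]
tool_rot: [-3.142, 0.002, -0.0]
contact_force: [-0.1, -0.3, -1.4]
opening: 0.0315
grip_force: 50.0
```

Call:
drive_tool:
  rows:
    - [[0,0,0.0005],0]
    - [[0,0,0.0005],0]
    - [[0,0,0],0]

```text
t: 8.3
tool_pos: [0.6172, -0.0209, 0.2828]
tool_rot: [3.141, -0.002, 0.002]
contact_force: [-0.4, 0.4, 3.3]
opening: 0.0315
grip_force: 50.1
```

Call:
drive_tool:
  rows:
    - [[0,0,0],0]
    - [[0,0,0],0]
    - [[0,0,0],0]
    - [[0,0,0],0]
    - [[0,0,0],0]
    - [[0,0,0],0]
  jaw: 0.2

```text
t: 8.9
tool_pos: [0.6169, -0.0209, 0.2818]
tool_rot: [-3.142, 0.002, 0.0]
contact_force: [0.3, -0.3, 0.3]
opening: 0.0683
grip_force: 0.0
```

Call:
drive_tool:
  rows:
    - [[0,0,-0.01],0]
    - [[0,0,-0.02],0]
    - [[0,0,-0.03],0]
    - [[0,0,-0.03],0]
    - [[-0.03,0,-0.02],-0.145]
    - [[0,-0.04,0],-0.145]
    - [[0,-0.04,0],-0.145]
    - [[0,0,0],-0.145]
    - [[0,0,0],-0.145]
    - [[0,0,0],-0.145]

```text
t: 9.9
tool_pos: [0.5697, 0.0575, 0.3931]
tool_rot: [2.845, 1.332, 0.002]
contact_force: [-0.1, -0.1, -0.1]
opening: 0.0681
grip_force: 0.0
```

Run:
```python
from h import *
o=ctrl.get_obs();print(o['t'],o['tool_pos'],o['tool_rot'],o['contact_force'],o['opening'])
s=cam('scene');t=cam('top')
b=s['image'][130:280,90:290]
cv2.imwrite('pics/w3.png',np.hstack([cv2.resize(t['image'],(400,300)),cv2.resize(b,(400,300),interpolation=cv2.INTER_CUBIC)]))
```

```text
9.9 [0.56968143 0.05754592 0.39309344] [2.84463142e+00 1.33173630e+00 1.87673776e-03] [-0.10667519 -0.12616988 -0.13702782] 0.06810795615978686
```

View pics/w3.png

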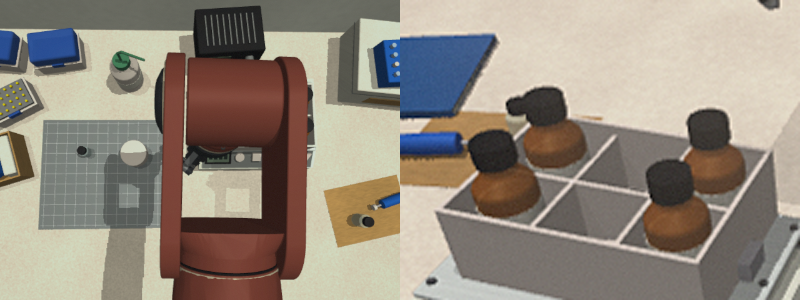

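The bottle stands upright in the free cell. Before pressing I need the finger profile in the tool y-z plane, to see how much clearance there is to the crate.

Run:
```python
from h import *
o=ctrl.get_obs();R=Ro.from_rotvec(o['tool_rot']).as_matrix();p=o['tool_pos']
s=cam('scene');print(proj(s,p),proj(s,p+R@[0,.05,.06]))
k=3.5
ys,zs=np.meshgrid(np.arange(-105,105,1/k)/1000,np.arange(-70,95,1/k)/1000)
X=p+ys[...,None]*R[:,1]+zs[...,None]*R[:,2]
c=X@s['R'].T+s['t'];m=(c[...,:2]/c[...,2:]*s['f']+[s['cx'],s['cy']]).astype(np.float32)
im=cv2.remap(s['image'],m[...,0],m[...,1],cv2.INTER_CUBIC)
im=np.clip(im.astype(float)*1.6+25,0,255).astype(np.uint8)
for y in range(-100,101,20): cv2.line(im,(int((y+105)*k),0),(int((y+105)*k),im.shape[0]),(0,255,0) if y else (0,0,255),1)
for z in range(-60,91,20): cv2.line(im,(0,int((z+70)*k)),(im.shape[1],int((z+70)*k)),(0,255,0) if z else (0,0,255),1)
cv2.imwrite('pics/prof.png',im);print(im.shape)
```

```text
[295.28848895  80.60368337] [266.35948959 130.69294454]
(578, 735, 3)
```

View pics/prof.png

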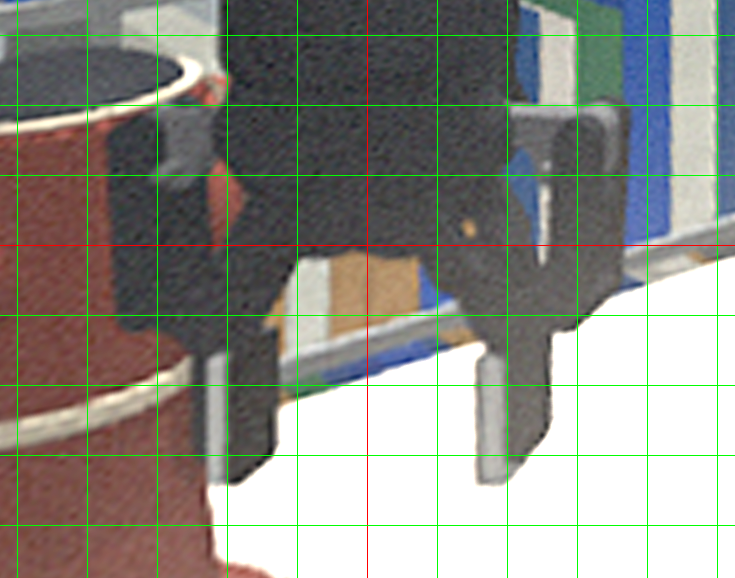

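The open fingers have knuckles reaching y≈±74 mm, while the tip corner is at y≈40, z≈68. So pressing with the tool y axis along world x would bring a knuckle into the crate. I'll check the gripper's extent in tool x using the earlier wrist picture.

Run:
```python
from h import *
import pickle
d=pickle.load(open('w1.pkl','rb'))
p=np.array([0.45849145,0.19112172,0.30325613]);R=Ro.from_rotvec([3.14124544,0.00612261,-0.00221158]).as_matrix()
Rc=d['R']@R; tc=d['R']@p+d['t']   # tool->cam
C=-Rc.T@tc;print('cam in tool',C.round(4),'axis',Rc[2].round(3))
def pl(u,v,z):
    r=Rc.T@np.array([(u-d['cx'])/d['f'],(v-d['cy'])/d['f'],1]);return (C+r*(z-C[2])/r[2]).round(4)
for n,u,v,zs in(('bodyfront',317,420,(-.02,0,.005)),('bodyL',245,417,(-.02,0)),('tipL',180,299,(.055,.06,.065)),('tipLi',197,299,(.06,)),('tipR',452,299,(.06,)),('tipLbackedge',165,312,(.06,)),('knkL',25,370,(-.04,-.02,0,.02)),('knkL2',85,375,(-.0,.02,.03)),('cn',115,345,(.02,.04))):
    print(n,[pl(u,v,z) for z in zs])
o=ctrl.get_obs();print(o['q'],o['tool_pos'])
```

```text
cam in tool [ 0.0693 -0.0026 -0.0705] axis [-0.272 -0.001  0.962]
bodyfront [array([ 0.0258, -0.0025, -0.02  ]), array([ 0.0086, -0.0025,  0.    ]), array([ 0.0043, -0.0025,  0.005 ])]
bodyL [array([ 0.0263, -0.0134, -0.02  ]), array([ 0.0093, -0.0176,  0.    ])]
tipL [array([ 0.0105, -0.0492,  0.055 ]), array([ 0.0082, -0.0511,  0.06  ]), array([ 0.0059, -0.053 ,  0.065 ])]
tipLi [array([ 0.0082, -0.0451,  0.06  ])]
tipR [array([0.0085, 0.0453, 0.06  ])]
tipLbackedge [array([ 0.0031, -0.0569,  0.06  ])]
knkL [array([ 0.0482, -0.0282, -0.04  ]), array([ 0.0344, -0.0449, -0.02  ]), array([ 0.0205, -0.0616,  0.    ]), array([ 0.0067, -0.0784,  0.02  ])]
knkL2 [array([ 0.0194, -0.0496,  0.    ]), array([ 0.0053, -0.063 ,  0.02  ]), array([-0.0018, -0.0697,  0.03  ])]
cn [array([ 0.0141, -0.054 ,  0.02  ]), array([ 0.0019, -0.0653,  0.04  ])]
[-3.00436461e-02 -1.09471677e-01  1.62555590e+00  4.43193024e-06
  1.62449701e+00  6.74716814e-01] [0.56981712 0.05710988 0.39274313]
```

From the wrist picture, the body is less than ±27 mm in tool x near its front. With the fingers shut and tool x across the slope, a vertical press therefore just clears the crate. I'll turn the camera side towards the robot.

Call:
drive_tool:
  rows:
    - [[0,0,0],-0.1416]
    - [[0,0,0],-0.1416]
    - [[0,0,0],-0.1416]
    - [[0,0,0],-0.1416]
    - [[0,0,0],-0.1416]
    - [[0,0,0],-0.1416]
    - [[0,0,0],-0.1416]
    - [[0,0,0],-0.1416]
  jaw: 1
  grip_force: 30

```text
t: 10.85
tool_pos: [0.5698, 0.0569, 0.3923]
tool_rot: [1.692, 2.647, 0.0]
contact_force: [1.1, 0.3, -0.5]
opening: -0.0005
grip_force: 0.0
```

Call:
drive_tool:
  rows:
    - [[0,0,0],-0.1416]
    - [[0,0,0],-0.1416]
    - [[0,0,0],-0.1416]
    - [[0,0,0],-0.1416]
    - [[0,0,0],-0.1416]
    - [[0,0,0],-0.1416]
    - [[0,0,0],-0.1416]
    - [[0,0,0],-0.1316]
    - [[0,0,0],0]

```text
t: 11.75
tool_pos: [0.5699, 0.0569, 0.3923]
tool_rot: [0.032, 3.141, -0.0]
contact_force: [-0.4, 0.4, -0.3]
opening: -0.0002
grip_force: 0.0
```

Call:
drive_tool:
  rows:
    - [[0,0,0],-0.03]
    - [[0.015,-0.02,0],0]
    - [[0.0065,-0.03,0],0]
    - [[0,-0.03,0],0]
    - [[0,-0.0213,0.02],0]
    - [[0,0,0.05],0]
    - [[0,0,0.05],0]
    - [[0,0,0.045],0]
    - [[0,0,0.025],0]
    - [[0,0,0],0]

```text
t: 12.75
tool_pos: [0.5468, -0.044, 0.1967]
tool_rot: [0.017, -3.132, -0.003]
contact_force: [-0.3, -0.1, 0.3]
opening: -0.0002
grip_force: 0.0
```

Call:
drive_tool:
  rows:
    - [[0,0,0],0]
    - [[0,0,0],0]

```text
t: 12.95
tool_pos: [0.5511, -0.0448, 0.2048]
tool_rot: [-0.019, 3.137, -0.002]
contact_force: [-0.0, 0.2, -0.2]
opening: -0.0001
grip_force: 0.0
```

Run:
```python
from h import *
o=ctrl.get_obs();print(o['tool_pos'],o['tool_rot'],o['contact_force'])
d=cam('wrist');t=cam('top')
cv2.imwrite('pics/w4.png',np.hstack([cv2.resize(d['image'],(440,330)),cv2.resize(t['image'][200:290,300:398],(360,330),interpolation=cv2.INTER_CUBIC)]))
```

```text
[ 0.55108385 -0.04481673  0.20483588] [-1.91511524e-02  3.13700323e+00 -1.58527078e-03] [-0.02254819  0.17600771 -0.22161791]
```

View pics/w4.png

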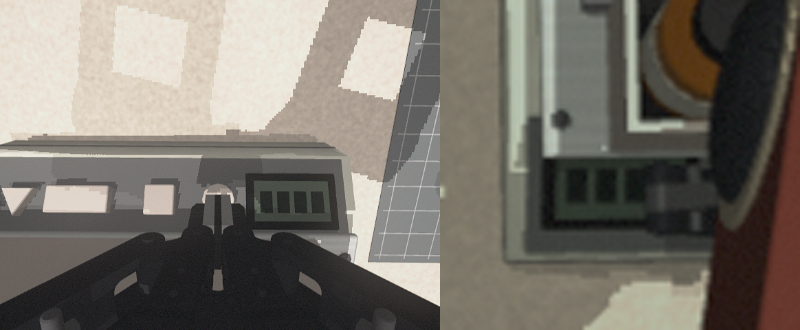

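Call:
drive_tool:
  rows:
    - [[0.002,0,0.01],0]
    - [[0,0,0.01],0]
    - [[0,0,0.006],0]
    - [[0,0,0],0]
    - [[0,0,0],0]

```text
t: 13.55
tool_pos: [0.5474, -0.0445, 0.1754]
tool_rot: [0.02, -3.141, -0.0]
contact_force: [0.1, 0.8, 0.8]
opening: 0.0001
grip_force: 0.0
```

Call:
drive_tool:
  rows:
    - [[0,0,0.002],0]
    - [[0,0,0.002],0]
    - [[0,0,0],0]

```text
t: 13.85
tool_pos: [0.5475, -0.0446, 0.1717]
tool_rot: [0.02, -3.141, -0.0]
contact_force: [-0.2, 0.6, -0.3]
opening: -0.0003
grip_force: 0.0
```

Now small steps along the panel normal (tool x −0.5, z +0.87).

Call:
drive_tool:
  rows:
    - [[0,0,0.002],0]
    - [[0,0,0],0]
    - [[0,0,0],0]

```text
t: 14.15
tool_pos: [0.5476, -0.0445, 0.1699]
tool_rot: [0.02, -3.141, -0.0]
contact_force: [0.1, 0.0, -0.0]
opening: 0.0001
grip_force: 0.0
```

Call:
drive_tool:
  rows:
    - [[0,0,0.002],0]
    - [[0,0,0],0]
    - [[0,0,0],0]

```text
t: 14.45
tool_pos: [0.5475, -0.0446, 0.1678]
tool_rot: [0.02, -3.141, -0.0]
contact_force: [-0.5, 0.0, -0.7]
opening: -0.0002
grip_force: 0.0
```

Call:
drive_tool:
  rows:
    - [[-0.0005,0,0.001],0]
    - [[0,0,0],0]
    - [[0,0,0],0]

```text
t: 14.75
tool_pos: [0.5481, -0.0445, 0.1669]
tool_rot: [0.02, -3.142, -0.0]
contact_force: [-0.5, 0.6, -0.3]
opening: -0.0001
grip_force: 0.0
```

Call:
drive_tool:
  rows:
    - [[0,0,0.0015],0]
    - [[0,0,0],0]
    - [[0,0,0],0]

```text
t: 15.05
tool_pos: [0.548, -0.0446, 0.1653]
tool_rot: [0.02, -3.141, -0.0]
contact_force: [0.3, -0.0, 0.3]
opening: -0.0
grip_force: 0.0
```

Call:
drive_tool:
  rows:
    - [[0,0,0.0015],0]
    - [[0,0,0],0]
    - [[0,0,0],0]

```text
t: 15.35
tool_pos: [0.548, -0.0445, 0.1638]
tool_rot: [0.02, -3.141, -0.0]
contact_force: [0.1, 0.6, 1.5]
opening: 0.0001
grip_force: 0.0
```

Call:
drive_tool:
  rows:
    - [[-0.0005,0,0.0015],0]
    - [[-0.0005,0,0.0015],0]
    - [[0,0,0],0]

```text
t: 15.65
tool_pos: [0.549, -0.0445, 0.1606]
tool_rot: [0.02, -3.141, -0.0]
contact_force: [-0.9, 0.5, -0.2]
opening: -0.0001
grip_force: 0.0
```

Call:
drive_tool:
  rows:
    - [[-0.0005,0,0.0015],0]
    - [[0,0,0],0]
    - [[0,0,0],0]

```text
t: 15.95
tool_pos: [0.5497, -0.0445, 0.1596]
tool_rot: [-0.02, 3.141, -0.0]
contact_force: [-1.3, -0.6, 1.3]
opening: 0.0002
grip_force: 0.8
```

Call:
drive_tool:
  rows:
    - [[0,0,0.0015],0]
    - [[0,0,0],0]
    - [[0,0,0],0]

```text
t: 16.25
tool_pos: [0.5499, -0.0446, 0.1583]
tool_rot: [-0.02, 3.141, -0.0]
contact_force: [-0.7, -0.1, 3.2]
opening: 0.0003
grip_force: 1.2
```

Call:
drive_tool:
  rows:
    - [[0,0,0.0015],0]
    - [[0,0,0],0]
    - [[0,0,0],0]

```text
t: 16.55
tool_pos: [0.5498, -0.0446, 0.1567]
tool_rot: [-0.02, 3.141, -0.0]
contact_force: [0.9, 0.1, 4.2]
opening: 0.0001
grip_force: 1.5
```

Call:
drive_tool:
  rows:
    - [[0,0,0.001],0]
    - [[0,0,0],0]
    - [[0,0,0],0]

```text
t: 16.85
tool_pos: [0.5497, -0.0446, 0.1556]
tool_rot: [-0.02, 3.141, -0.0]
contact_force: [0.6, -0.0, 4.9]
opening: 0.0003
grip_force: 1.8
```

Call:
drive_tool:
  rows:
    - [[0,0,0.001],0]
    - [[0,0,0],0]
    - [[0,0,0],0]

```text
t: 17.15
tool_pos: [0.5497, -0.0446, 0.1545]
tool_rot: [-0.02, 3.141, -0.0]
contact_force: [0.3, -0.6, 5.9]
opening: -0.0
grip_force: 2.1
```

Call:
drive_tool:
  rows:
    - [[0,0,0.001],0]
    - [[0,0,0],0]

```text
t: 17.35
tool_pos: [0.5498, -0.0446, 0.1541]
tool_rot: [-0.02, 3.141, -0.0]
contact_force: [-1.1, -0.6, 7.0]
opening: 0.0003
grip_force: 3.3
```

Round key bottomed, with the force jumping as travel stopped. I'll retract and move 43 mm to the square key.

Call:
drive_tool:
  rows:
    - [[0,0,-0.005],0]
    - [[0,0,-0.0055],0]
    - [[0,0,-0.005],0]
    - [[0,-0.015,0],0]
    - [[0,-0.018,0],0]
    - [[0,-0.01,0],0]
    - [[0,0,0],0]
    - [[0,0,0],0]

```text
t: 18.15
tool_pos: [0.55, -0.0878, 0.1686]
tool_rot: [0.019, -3.141, -0.001]
contact_force: [-0.1, -0.2, 0.7]
opening: 0.0001
grip_force: 0.0
```

Call:
drive_tool:
  rows:
    - [[0,0,0.004],0]
    - [[0,0,0.003],0]
    - [[0,0,0.002],0]
    - [[0,0,0.002],0]
    - [[0,0,0.002],0]
    - [[0,0,0],0]
    - [[0,0,0],0]

```text
t: 18.85
tool_pos: [0.5505, -0.0874, 0.1565]
tool_rot: [-0.02, 3.141, 0.0]
contact_force: [-0.2, 1.1, 3.8]
opening: -0.0001
grip_force: 1.7
```

Call:
drive_tool:
  rows:
    - [[0,0,0.001],0]
    - [[0,0,0.001],0]
    - [[0,0,0],0]
    - [[0,0,0],0]

```text
t: 19.25
tool_pos: [0.5506, -0.0877, 0.1545]
tool_rot: [-0.02, 3.14, -0.001]
contact_force: [0.5, 0.4, 5.7]
opening: 0.0001
grip_force: 2.4
```

Call:
drive_tool:
  rows:
    - [[0,0,0.001],0]
    - [[0,0,0.0005],0]
    - [[0,0,0],0]

```text
t: 19.55
tool_pos: [0.5508, -0.0877, 0.1543]
tool_rot: [-0.02, 3.141, -0.001]
contact_force: [-3.3, 2.3, 12.1]
opening: -0.0002
grip_force: 5.8
```

Call:
drive_tool:
  rows:
    - [[0,0,-0.005],0]
    - [[0,0,-0.006],0]
    - [[0,0,-0.005],0]
    - [[0,-0.015,0],0]
    - [[0,-0.02,0],0]
    - [[0,-0.015,0],0]
    - [[0,-0.01,0],0]
    - [[0,0,0],0]
    - [[0,0,0],0]

```text
t: 20.45
tool_pos: [0.5508, -0.1477, 0.1681]
tool_rot: [0.019, -3.141, -0.001]
contact_force: [-0.8, -0.6, 0.2]
opening: 0.0001
grip_force: 0.0
```

Run:
```python
from h import *
for n in('wrist','top'):
    d=cam(n);cv2.imwrite(f'pics/{n}5.png',d['image'])
print(ctrl.get_obs()['tool_pos'])
```

```text
[ 0.55083876 -0.1471112   0.1682281 ]
```

View pics/wrist5.png

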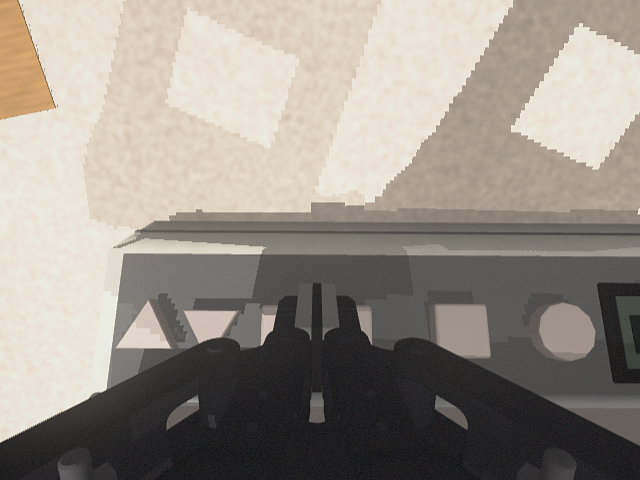

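The wrist view has the shut fingers at (317,300), centred on the bar key, which spans columns 262–372. The round and square keys have sprung back. Pressing the bar.

Call:
drive_tool:
  rows:
    - [[0,0,0.004],0]
    - [[0,0,0.003],0]
    - [[0,0,0.002],0]
    - [[0,0,0.002],0]
    - [[0,0,0.002],0]
    - [[0,0,0.001],0]
    - [[0,0,0],0]
    - [[0,0,0],0]

```text
t: 21.35
tool_pos: [0.5514, -0.1476, 0.1551]
tool_rot: [-0.02, 3.14, -0.001]
contact_force: [0.9, 1.5, 5.2]
opening: 0.0002
grip_force: 2.1
```

Call:
drive_tool:
  rows:
    - [[0,0,0.001],0]
    - [[0,0,0.001],0]
    - [[0,0,0],0]
    - [[0,0,0],0]

```text
t: 21.75
tool_pos: [0.5516, -0.1477, 0.1546]
tool_rot: [-0.02, 3.14, -0.001]
contact_force: [-2.5, 2.1, 11.8]
opening: -0.0002
grip_force: 5.9
```

Bar bottomed. I'll retract straight up and away, then check.

Call:
drive_tool:
  rows:
    - [[0,0,-0.006],0]
    - [[0,0,-0.01],0]
    - [[0.01,0,-0.02],0]
    - [[0.03,0,-0.03],0]
    - [[0.03,0,-0.03],0]
    - [[0.03,-0.02,-0.03],0]
    - [[0.02,-0.04,-0.01],0]
    - [[0,-0.04,0],0]
    - [[0,-0.04,0],0]
    - [[0,0,0],0]

```text
t: 22.75
tool_pos: [0.432, -0.2926, 0.2885]
tool_rot: [0.013, -3.141, 0.002]
contact_force: [-0.5, 0.7, -0.3]
opening: 0.0003
grip_force: 0.0
```

Call:
drive_tool:
  rows:
    - [[0,-0.04,0],0]
    - [[0,-0.04,0],0]
    - [[0,-0.04,0],0]
    - [[0,0,0],0]
    - [[0,0,0],0]

```text
t: 23.25
tool_pos: [0.4341, -0.4088, 0.2877]
tool_rot: [0.019, -3.141, -0.003]
contact_force: [0.0, 0.7, -0.8]
opening: -0.0
grip_force: 0.0
```

Run:
```python
from h import *
import pickle
D=pickle.load(open('d0.pkl','rb'))
for n in('scene','top'):
    d=cam(n);cv2.imwrite(f'pics/{n}6.png',d['image'])
    for nm,b in (('disp',(240,262,328,370)),('jarvial',(225,265,120,235)),('stocks',(135,225,350,500))) if n=='top' else (('jarvial',(270,330,370,490)),('crate',(170,265,110,280))):
        a=cv2.absdiff(d['image'],D[n]['image'])[b[0]:b[1],b[2]:b[3]].max(2)>40
        ys,xs=np.nonzero(a);print(n,nm,a.sum(),(xs.min()+b[2],xs.max()+b[2],ys.min()+b[0],ys.max()+b[0]) if a.any() else '')
o=ctrl.get_obs();print(o['t'],o['tool_pos'])
```

```text
scene jarvial 179 (np.int64(401), np.int64(436), np.int64(270), np.int64(276))
scene crate 1371 (np.int64(221), np.int64(279), np.int64(184), np.int64(232))
top disp 0 
top jarvial 0 
top stocks 454 (np.int64(357), np.int64(392), np.int64(194), np.int64(224))
23.35 [ 0.43435561 -0.40779987  0.28804956]
```

```bash
python3 -c "
from station import ctrl
print(ctrl.finish_job())"
```

```text
the job is handed in; nothing more can be done
None
```

I set the bottle upright in the free corner cell, then pressed the round, square and bar keys once each in that order, all to the bottom of their travel, and handed the job in at about 23 s. The final pictures show the jar, the vial and the other bottles unmoved; the display never changed, so it does not confirm that the shaker started.

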